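# Refit the thickness knob of the food slicer and close its gauge

### The job

The food slicer has been wiped down and its thickness knob still lies on the worktop. Push the knob fully home on the square shaft of the slicer's sloping panel, the one way round in which its pointer agrees with the scale (pointer on the zero mark when the gauge plate is shut), then turn the knob clockwise until the gauge plate has closed flush with the blade, and let go. Leave everything else where it stands.

Things in the scene. Friction and masses are not known exactly. Their poses are not given: they have to be found in the camera images.
- knob: Loose thickness knob, pale grey plastic, about 110 g, lying on its underside. Round skirt 76 mm across, 24 mm high (60 mm across at its top); on it a bar grip 18 mm wide, 74 mm long, 28 mm high (24 to 52 mm above the underside). One bar end runs to a point with a dark line. Origin: centre of the underside; x along the bar to the pointed end, z out of the bar. Pinch the bar across its width (y).
- knob_bore (a point): Mouth of the knob's blind square bore, at the centre of its underside (same frame as the knob): 17.5 mm across flats, 21.5 mm deep, 2 mm chamfer at the mouth, sides along the knob's x and y.
- knob_point (a point): Tip of the knob's pointed bar end: 40 mm from the axis along the knob's x, 38 mm above its underside.
- slicer: White food slicer, fixed, 340 mm deep, 320 mm wide. Origin: on the worktop below the shaft's foot; x away from the operator, y left. Motor housing with a panel sloping 35 degrees (rising away), 78 mm either side of the shaft. Left of it the upright gauge plate (to 158 mm high, y 100 to 118 mm), behind that the round blade (to 236 mm high, x over 40 mm), then the low food carriage.
- scale: Thickness scale: flat 107 mm disc with marks on the sloping panel, fixed to the slicer. Origin: where the shaft's axis meets the panel, 98 mm above the worktop; the seated knob's underside lies in this plane. z: out along the shaft, 35 degrees from vertical, leaning to the operator. x: up the slope to the zero mark (widest, longest); other marks follow anticlockwise every 0.2 rad.
- gauge_shaft (a joint): Turn of the square shaft, rad, anticlockwise as one faces the panel. 0: at its stop, sides along the scale's x and y, gauge plate closed flush with the blade; each rad draws the plate back 10 mm. Starts between 0.55 and 0.95. At value q the pointer belongs q anticlockwise of the zero mark. Friction 0.12 N m; stays where left. The fitted knob has about 0.09 rad of play each way.
- shaft_tip (a point): Centre of the free end of the shaft: steel, 16 mm square, 20 mm long out of the panel, its last 5 mm tapering to 11 mm square.
- mug: Bystander: tall cream mug, 101 mm high, on a round pot stand to the right. Origin: centre of its underside.
- cup: Bystander: wide patterned cup, 60 mm high, to the right at the back. Origin: centre of its underside.
- tin_flat: Bystander: flat round tin, 87 mm across, 40 mm high, to the right of the slicer. Origin: centre of its underside.
- timer: Bystander: round red egg timer, 66 mm across, 55 mm high, just right of the slicer. Origin: centre of its underside.
- small_cup: Bystander: small green and white cup, 50 mm high, left of the slicer. Origin: centre of its underside.
Things that resemble listed ones, but are neither listed nor needed, are in the scene too. What is shaped like the knob but blue or pink is not meant.

How it is judged:
By the outcome, as a careful person would: the job done as asked, in the order asked, and still so for the second after the job is handed in, with the robot touching nothing.
It also fails if it takes over 45 s, if anything falls off the work surface, if the arm or the gripper's body presses on something with over 40 N, if the wrist force passes 120 N, or if a joint passes its speed limit or range.

### The arm

A 6-joint arm with a two-finger parallel gripper is mounted at the origin on a cart in front of the work surface, level with it; the furniture and walls round the work are solid. World frame = base frame: x ahead of the robot, y to its left, z up, the work surface at z = 0. Lengths are in m, angles in rad, forces in N, time in s.
With the tool pointing down it reaches from about 0.3 to 1 m from the base axis. Payload 5.1 kg.
Tool frame: the origin (TCP) lies between the finger pads; the fingertips stand 11 mm ahead of it and the grasp point (between the pads) lies 8 mm behind it; z points along the fingers, y is the line along which they close (so a half turn about z gives the same grasp; the last joint's range is limited). The gripper opens to 95 mm and grips with 3 to 60 N. Pads are 20 mm wide; open, the fingers measure 119 mm over their backs; the gripper's body (75 mm by 180 mm) begins 59 mm behind the grasp point.
Start: joints at [1.189, 0.124, 1.65, -0, 1.367, -0.083], TCP at [0.191, 0.621, 0.226] pointing down, gripper open.
Joint ranges: [-2.61, 2.61], [-1.02, 2.33], [0.03, 2.71], [-1.35, 4.49], [0.32, 2.68], [-2.91, 2.91]. Speed limits (rad/s): [2.57, 2.57, 3.14, 3.14, 3.14, 3.14].

### API

Orientations are given as [roll, pitch, yaw] about the fixed x, y, z axes, in that order (R = Rz(yaw) Ry(pitch) Rx(roll)).
In Python, from plant import robot gives the robot as it stands.
- The arm moves only by the shell command python3 -m inch 'ROWS' [FORCE]. ROWS is text: rows parted by semicolons, each of 7 numbers parted by spaces: the turn, a rotation vector about the tool's x, y, z in rad, then the shift along the tool's x, y, z in m, then the opening in per cent of the stroke, from 0 (shut) to 100 (fully open). A call has 1 to 20 rows; each row is the pose to reach, as a shift and turn from the pose commanded when the call began, along the tool's axes at that moment; what a row does not reach only later rows make up. A row lasts 1/12 s, in which the tool goes at most 41.7 mm and 7.16 degrees, less where a joint would pass 70% of its speed; a pose out of reach is approached as far as the arm can. A call with a gripper value outside its range is refused whole. The fingers move at their own pace and stop on an object; FORCE is the grip in N (left out, the last holds). Time passes only in rows, so rows that repeat a pose let the fingers close. It gives the time, the measured TCP pose, the force, the opening and the grip force at its end, in the units of the state.
- robot.state(): the state, without advancing time (a new reading comes with each control period).
- robot.capture(name): name is "scene" or "side" or "wrist"; returns (picture, depth): 480x640x3 uint8, red, green, blue; 480x640 float32, m along the optical axis (not along the pixel's ray), 0 where there is no reading.
- robot.get_calibration(name): a dict with "fx", "fy", "cx", "cy" (pixels), "R" (3x3) and "t" (3): a world point X has camera coordinates R X + t. Camera axes: x right, y down, z forward; pixel columns grow to the right and rows downward; lengths in m; the calibration is good to about 2 mm. A picture is of the moment at which its call begins: read the wrist's pose just before it. get_calibration takes no time and is no camera call; for the wrist camera it gives the pose at the moment of the call.
- robot.close_job(): hands the job in; it is judged then, once.
The state is a dict: "time": time; "joint_positions": joint angles; "qd": joint speeds; "joint_torque": joint torques, N m; "tcp_pos": TCP position; "orientation": TCP orientation; "ft_force": force on the tool from outside, world axes, zero at the start; "wrist_torque": the same for the moment, N m; "finger_gap": finger opening in m; "gripper_force": force on a finger pad.
Only numpy, scipy, OpenCV 4.12 (cv2) and the standard library are available. Lean on these libraries where they do the work, as an engineer would, in place of code of your own. Each camera call takes 0.05 s, during which the arm holds its last target. There are 200 camera calls.

## Working session

There is one attempt and no reset: what is moved stays moved. The work goes in short steps, Python scripts to look and compute and a shell command to move; the robot and the scene stay as the last step left them, time stands still between calls to the robot, and variables do not carry over. Pictures are saved under pics/ and viewed, at most 10 in all, crops included, and the job is handed in when it is done.

```bash
mkdir -p pics; ls; python3 - <<'E'
from plant import robot
import cv2,numpy as np
for n in ("scene","side"):
    p,d=robot.capture(n); cv2.imwrite(f"pics/{n}0.png",p[:,:,::-1]); np.savez(f"{n}0.npz",p=p,d=d)
    c=robot.get_calibration(n); print(n,c)
print(robot.state())
E
```

```text
pics
scene {'fx': 566.306167292378, 'fy': 566.306167292378, 'cx': 332.3853252347302, 'cy': 236.87051104647986, 'R': array([[ 0.63878704, -0.76938093,  0.00202291],
       [-0.30929464, -0.25920097, -0.91495993],
       [ 0.70447707,  0.58383888, -0.40353962]]), 't': array([-0.27888416,  0.25402327,  1.27919754])}
side {'fx': 444.42790934989273, 'fy': 444.42790934989273, 'cx': 325.89740862404886, 'cy': 235.35502989333656, 'R': array([[-0.9844319 ,  0.17427654,  0.02283705],
       [ 0.07809856,  0.55010426, -0.83143606],
       [-0.15746256, -0.81670864, -0.55515092]]), 't': array([0.47940723, 0.02597531, 1.73488653])}
{'time': 0.1, 'joint_positions': array([ 1.18938777e+00,  1.24461224e-01,  1.65152634e+00, -2.55975202e-05,
        1.36751802e+00, -8.26289625e-02]), 'qd': array([-0.00039445, -0.0013143 , -0.00419171, -0.0002279 ,  0.00370454,
        0.00111982]), 'joint_torque': array([ 4.38442048e-04, -4.18880904e+01, -3.61099005e+01,  7.76908267e-02,
        4.60614881e-02, -6.45044611e-05]), 'tcp_pos': array([0.19117258, 0.62066259, 0.22450271]), 'orientation': array([-3.13968418e+00, -1.32908837e-04,  2.84281812e+00]), 'ft_force': array([-0.03492492, -0.64335032,  0.04156289]), 'wrist_torque': array([ 0.00789516, -0.03511096,  0.0548887 ]), 'gripper_force': 0.0, 'finger_gap': 0.09545273506407866}
```

View pics/scene0.png

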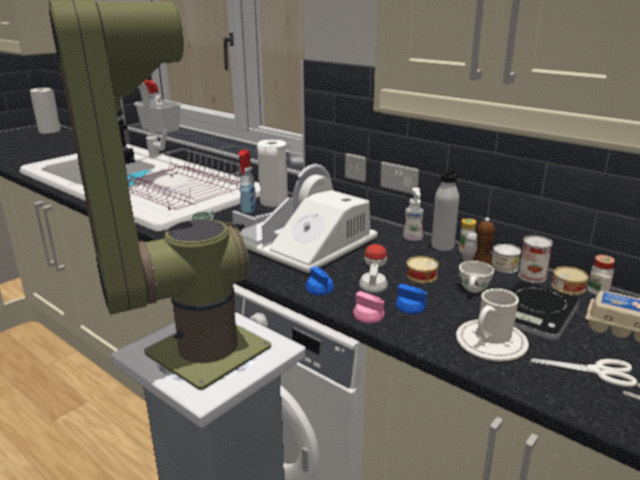

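View pics/side0.png

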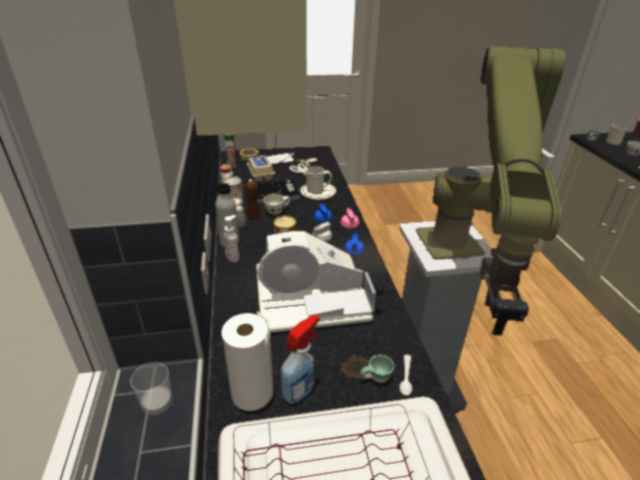

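The scene view shows the slicer, with its shaft near (308,223). The grey knob is at (374,277), just in front of the timer at (376,255), with blue and pink decoys around it. In the side view the grey knob is at about (322,231).

```bash
cat > h.py <<'E'
import numpy as np,cv2
from plant import robot
from scipy.spatial.transform import Rotation as Ro
def cloud(d,c):
    v,u=np.mgrid[:d.shape[0],:d.shape[1]]
    P=np.stack([(u-c['cx'])/c['fx']*d,(v-c['cy'])/c['fy']*d,d],-1)
    return (P-c['t'])@c['R']
def ray(c,u,v):
    r=np.array([(u-c['cx'])/c['fx'],(v-c['cy'])/c['fy'],1])@c['R']
    return -c['R'].T@c['t'],r/np.linalg.norm(r)
def onplane(c,u,v,p0,n):
    o,r=ray(c,u,v); return o+r*(((p0-o)@n)/(r@n))
def proj(c,X):
    x=c['R']@X+c['t']; return np.array([c['fx']*x[0]/x[2]+c['cx'],c['fy']*x[1]/x[2]+c['cy']])
def toolmove(target,Rt):
    "shift and rotvec in present tool axes; target tcp pos, Rotation Rt"
    s=robot.state(); R0=Ro.from_euler('xyz',s['orientation'])
    return R0.inv().apply(np.array(target)-s['tcp_pos']),(R0.inv()*Rt).as_rotvec()
E
python3 - <<'E'
from h import *
z=np.load('scene0.npz');c=robot.get_calibration('scene');W=cloud(z['d'],c)
for n,(u,v) in dict(knobskirt=(374,286),knobbar=(376,272),timer=(376,248),shaft=(308,223),blue1=(320,280),blue2=(410,298),pink=(369,307),bodytop=(350,203)).items(): print(n,z['p'][v,u],W[v,u].round(3))
z2=np.load('side0.npz');c2=robot.get_calibration('side');W2=cloud(z2['d'],c2)
for (u,v) in [(322,231),(325,237),(318,234)]: print(z2['p'][v,u],W2[v,u].round(3))
a=cv2.resize(z['p'][200:320,255:435],None,fx=4,fy=4,interpolation=2)
cv2.imwrite('pics/crop1.png',a[:,:,::-1])
E
```

```text
knobskirt [144 140 136] [ 0.46  -0.126  0.013]
knobbar [201 198 191] [ 0.472 -0.122  0.05 ]
timer [204  76  62] [ 0.589 -0.039  0.054]
shaft [172 168 174] [0.501 0.148 0.111]
blue1 [ 27  49 103] [ 0.362 -0.019  0.035]
blue2 [ 17  50 111] [ 0.443 -0.25   0.03 ]
pink [155  90 109] [ 0.347 -0.192  0.025]
bodytop [246 245 237] [0.619 0.083 0.156]
[97 94 84] [ 0.487 -0.09   0.038]
[152 145 131] [ 0.478 -0.073  0.02 ]
[138 132 119] [ 0.503 -0.086  0.028]
```

View pics/crop1.png

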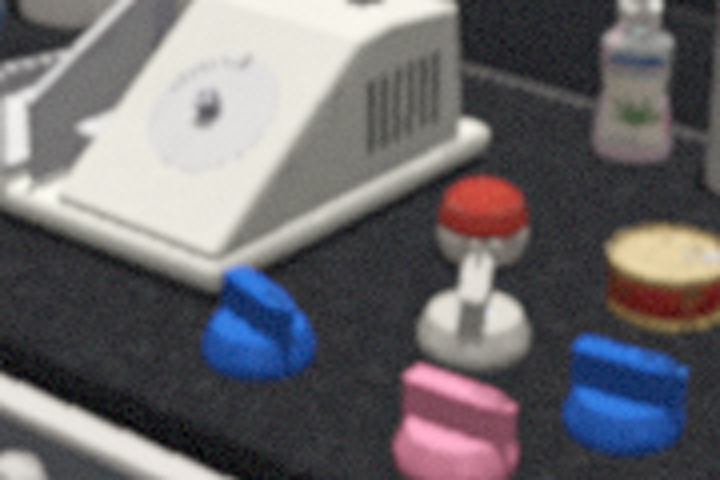

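The crop shows the shaft near (307,226) in the full image. The knob's bar runs away from the camera, and its dark-lined end needs a closer look. Next I'll bring the wrist camera over.

```bash
python3 - <<'E'
from h import *
s=robot.state();R0=Ro.from_euler('xyz',s['orientation']);c=robot.get_calibration('wrist')
C=-c['R'].T@c['t'];print('cam in tool',R0.inv().apply(C-s['tcp_pos']),'\n',(R0.as_matrix().T@c['R'].T).round(3),c['fx'])
print(toolmove([0.40,0.02,0.42],Ro.from_euler('xyz',[np.pi,0,s['orientation'][2]-0.9])))
E
```

```text
cam in tool [ 7.00688222e-02  1.49418049e-04 -1.58614810e-01] 
 [[ 0.001 -0.967 -0.254]
 [ 1.     0.001  0.001]
 [-0.001 -0.254  0.967]] 358.185006158951
(array([-0.37635453, -0.51295606, -0.1945687 ]), array([-1.83768949e-03,  7.35000242e-04,  8.99999845e-01]))
```

```bash
python3 -m inch '0 0 0 0 0 -.12 100;0 0 0 0 0 -.12 100;0 0 0 0 0 -.12 100;0 0 -.3 -.376 -.513 -.195 100;0 0 -.3 -.376 -.513 -.195 100;0 0 -.3 -.376 -.513 -.195 100;0 0 -.3 -.376 -.513 -.195 100;0 0 -.3 -.376 -.513 -.195 100;0 0 -.3 -.376 -.513 -.195 100;0 0 -.3 -.376 -.513 -.195 100;0 0 -.3 -.376 -.513 -.195 100;0 0 -.3 -.376 -.513 -.195 100;0 0 -.3 -.376 -.513 -.195 100;0 0 -.3 -.376 -.513 -.195 100;0 0 -.3 -.376 -.513 -.195 100;0 0 -.3 -.376 -.513 -.195 100;0 0 -.3 -.376 -.513 -.195 100;0 0 -.3 -.376 -.513 -.195 100;0 0 -.3 -.376 -.513 -.195 100;0 0 -.3 -.376 -.513 -.195 100'
cat > snap.py <<'E'
import sys
from h import *
n=sys.argv[1];c=robot.get_calibration('wrist');p,d=robot.capture('wrist')
cv2.imwrite(f'pics/{n}.png',p[:,:,::-1]);np.savez(n+'.npz',p=p,d=d,c=np.array(c,dtype=object))
E
python3 snap.py w1
```

```text
time: 1.77
tcp_pos: [0.4003, 0.0173, 0.4203]
orientation: [-3.141, -0.001, 3.137]
ft_force: [-0.1, 1.2, 0.1]
finger_gap: 0.0948
gripper_force: 0.0
```

View pics/w1.png

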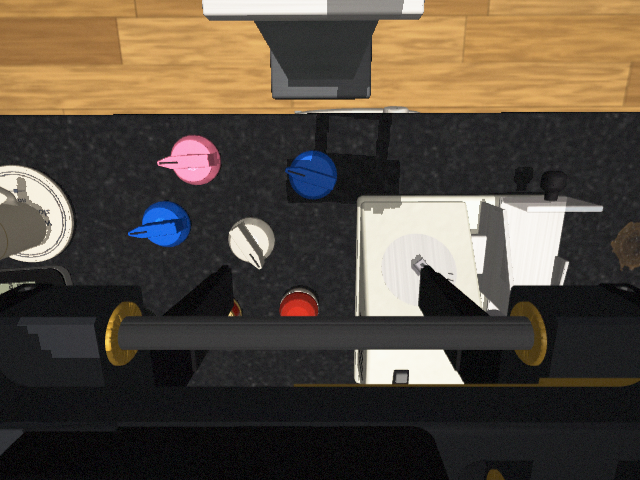

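The wrist view shows the grey knob centred at about (251,240), with its pointer at (262,268). The shaft is at about (420,265) on the scale disc, partly hidden by a finger.

```bash
python3 - <<'E'
from h import *
z=np.load('w1.npz',allow_pickle=True);c=z['c'].item();W=cloud(z['d'],c);p=z['p'].astype(int)
roi=np.zeros((480,640),bool);roi[205:285,215:290]=1
m=roi&(p.max(2)>110)&(np.ptp(p,2)<45)
pts=W[m];print(m.sum(),np.percentile(pts[:,2],[1,10,50,90,99]).round(3))
bar=pts[pts[:,2]>.040];print('bar',len(bar),bar.mean(0).round(4))
pca=np.linalg.eigh(np.cov(bar[:,:2].T));ax=pca[1][:,1];print('ax',ax,np.arctan2(ax[1],ax[0]),'spread',np.ptp(bar[:,:2]@ax),np.ptp(bar[:,:2]@pca[1][:,0]))
low=pts[pts[:,2]<.028];print('skirt',(low.max(0)+low.min(0))/2,np.ptp(low,axis=0))
# silhouette of the skirt: ellipse/circle
cs=max(cv2.findContours(m.astype(np.uint8),cv2.RETR_EXTERNAL,cv2.CHAIN_APPROX_NONE)[0],key=cv2.contourArea)
print(cv2.minEnclosingCircle(cs))
print('shaft',[W[v,u].round(3) for u,v in [(418,262),(421,265),(424,268)]])
print('slicer corners',[W[v,u].round(3) for u,v in [(362,203),(470,200),(400,240),(450,240),(380,290)]])
b=cv2.resize(z['p'][200:290,210:480],None,fx=2.9,fy=2.9,interpolation=2)
bb=cv2.resize(z['p'][205:285,215:295],(390,390),interpolation=2);s2=cv2.resize(z['p'][225:305,378:458],(390,390),interpolation=2)
cv2.imwrite('pics/crop2.png',np.hstack([bb,s2])[:,:,::-1])
E
```

```text
1394 [0.008 0.014 0.024 0.052 0.053]
bar 487 [ 0.4832 -0.1059  0.0549]
ax [-0.98144608 -0.19173835] -2.9486595985969557 spread 0.16630792532191352 0.17043952704852325
skirt [ 0.49350329 -0.10576035  0.01262199] [0.08990028 0.0752889  0.0280262 ]
((252.20213317871094, 243.2553253173828), 26.262266159057617)
shaft [array([0.491, 0.145, 0.11 ]), array([0.493, 0.148, 0.115]), array([0.391, 0.066, 0.412])]
slicer corners [array([0.421, 0.073, 0.035]), array([0.417, 0.24 , 0.03 ]), array([0.469, 0.126, 0.075]), array([0.469, 0.199, 0.075]), array([0.53 , 0.093, 0.115])]
```

View pics/crop2.png

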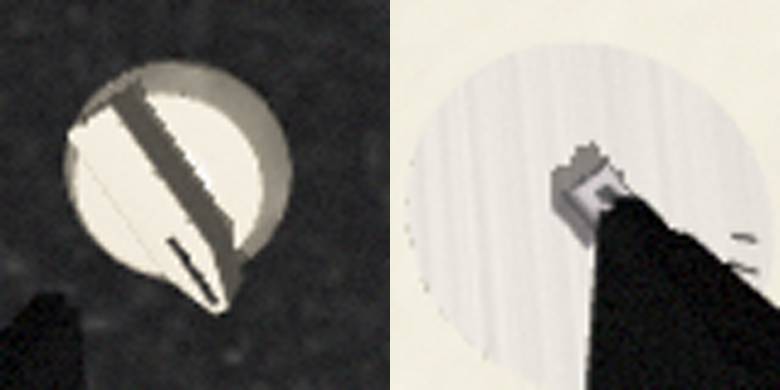

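```bash
cat > knob.py <<'E'
import sys
from h import *
z=np.load(sys.argv[1],allow_pickle=True);c=z['c'].item();W=cloud(z['d'],c)
near=np.hypot(W[...,0]-.485,W[...,1]+.105)<.075
m=near&(W[...,2]>.048)&(W[...,2]<.058)
b=W[m];(cx,cy),(w,h),a=cv2.minAreaRect((b[:,:2]*1000).astype(np.float32))
print('bar',len(b),'z',np.median(b[:,2]),'rect',cx,cy,w,h)
e,v=np.linalg.eigh(np.cov(b[:,:2].T));ax=v[:,1];ax*=np.sign(ax[0]);print('ax',ax,'ang',np.arctan2(ax[1],ax[0]),'mean',b.mean(0))
n=np.array([-ax[1],ax[0]]);print('across',np.percentile(b[:,:2]@n,[2,98]),'mid',np.percentile(b[:,:2]@n,[2,98]).mean(),'along',np.percentile(b[:,:2]@ax,[1,99]))
m=near&(W[...,2]>.021)&(W[...,2]<.0265);s=W[m][:,:2]
print('skirt top',len(s),cv2.minEnclosingCircle((s*1000).astype(np.float32)))
m=near&(W[...,2]>.006)&(W[...,2]<.06);s=W[m][:,:2]
print('all',cv2.minEnclosingCircle((s*1000).astype(np.float32)),cv2.minEnclosingCircle((W[near&(W[...,2]>.006)&(W[...,2]<.02)][:,:2]*1000).astype(np.float32)))
E
python3 knob.py w1.npz
python3 - <<'E'
from h import *
R=Ro.from_matrix(np.array([[-.819,0,.574],[0,1,0],[-.574,0,-.819]]).tolist())
print(R.as_matrix().round(3)); z=np.array([.574,0,-.819])
print(toolmove(np.array([.495,.148,.107])-.20*z+np.array([0,0,.03]),R), robot.state()['joint_positions'])
E
```

```text
bar 515 z 0.05168225141136741 rect 488.59039306640625 -104.55390930175781 74.54469299316406 18.34427261352539
ax [0.85425758 0.51984997] ang 0.5466753178504662 mean [ 0.48524653 -0.1058281   0.05161314]
across [-0.35141428 -0.33438556] mid -0.3428999212493691 along [0.32638099 0.39781668]
skirt top 608 ((485.4870300292969, -101.59752655029297), 36.1722526550293)
all ((486.9678039550781, -105.02580261230469), 38.94231414794922) ((486.40948486328125, -105.67921447753906), 38.18513488769531)
[[-0.819  0.     0.574]
 [ 0.     1.     0.   ]
 [-0.574  0.    -0.819]]
(array([0.01986357, 0.12896511, 0.11947978]), array([-4.97636758e-04, -6.12408045e-01, -2.83004353e-03])) [-8.71814583e-02 -4.88984922e-01  1.86217188e+00  2.80291731e-04
  1.76954251e+00 -1.65511829e+00]
```

```bash
python3 -m inch '0 -.61 0 .02 .129 .119 100;0 -.61 0 .02 .129 .119 100;0 -.61 0 .02 .129 .119 100;0 -.61 0 .02 .129 .119 100;0 -.61 0 .02 .129 .119 100;0 -.61 0 .02 .129 .119 100;0 -.61 0 .02 .129 .119 100;0 -.61 0 .02 .129 .119 100'
python3 snap.py w2; python3 -c "
from h import *
print(robot.state()['joint_positions'].round(3))"
```

```text
time: 2.48
tcp_pos: [0.3799, 0.1497, 0.3042]
orientation: [3.14, 0.612, -3.14]
ft_force: [0.5, 0.2, 0.9]
finger_gap: 0.095
gripper_force: 0.0
[ 0.393 -0.901  2.352 -0.245  1.126 -1.136]
```

View pics/w2.png

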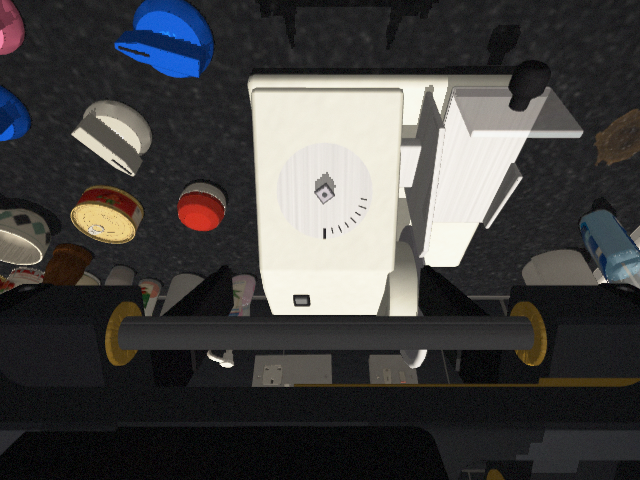

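The scale disc is centred near (325,190). The zero mark, which is wide and long, is at (324,234), and the shaft's square tip is at (324,194), rotated. The other marks run off to the right, anticlockwise toward +y.

```bash
python3 - <<'E'
from h import *
z=np.load('w2.npz',allow_pickle=True);c=z['c'].item();d=z['d'];W=cloud(d,c);g=cv2.cvtColor(z['p'],cv2.COLOR_RGB2GRAY)
m=np.zeros((480,640),bool);m[100:262,268:392]=1
m[165:215,300:345]=0
P=W[m];
for _ in range(4):
    o=P.mean(0);n=np.linalg.svd(P-o,full_matrices=False)[2][2];n*=np.sign(n[2]);r=(P-o)@n;P=P[abs(r)<.004]
print('n',n,'tilt',np.degrees(np.arccos(n[2])),'az',np.arctan2(-n[1],-n[0]),'rms',r.std(),len(P))
up=np.array([0,0,1])-n[2]*n;up/=np.linalg.norm(up);lf=np.cross(n,up)
# shaft tip points
h=(W-o)@n; t=(h>.012)&(h<.03);t[:160]=0;t[220:]=0;t[:,:295]=0;t[:,350:]=0
tp=W[t];hh=h[t];print('shaft',t.sum(),'h max',np.percentile(hh,[50,90,98]))
tip=W[t&(h>.0175)];tc=tip.mean(0);print('tip',len(tip),tc)
foot=tc-n*((tc-o)@n);print('foot',foot)
# pixel-based tip square: save crop and dark marks
dk=(g<110)&m&((abs(h)<.006));
D=W[dk]-foot;x=D@up;y=D@lf;rr=np.hypot(x,y);k=(rr>.036)&(rr<.056);a=np.arctan2(y,x)[k]
print(np.histogram(a,bins=np.arange(-.3,2.0,.05)))
z0=abs(a)<.1;print('zero',a[z0].mean(),z0.sum(),rr[k][z0].min(),rr[k][z0].max())
# disc border estimate of centre from mark outer ends
np.savez('panel.npz',n=n,o=o,up=up,lf=lf,foot=foot)
print('top corners uv px',[ (W[v,u]-foot)@np.c_[up,lf,n] for u,v in [(312,197),(324,206),(336,192),(323,181)]])
cv2.imwrite('pics/crop3.png',cv2.resize(z['p'][160:245,275:375],(700,595),interpolation=2)[:,:,::-1])
E
```

```text
n [-5.74794663e-01  6.14906948e-04  8.18297450e-01] tilt 35.0852766295051 az -0.0010697850078295445 rms 0.0008303448026201948 17392
shaft 230 h max [0.01886924 0.02051954 0.02128743]
tip 158 [0.49251942 0.14893993 0.11405103]
foot [0.50375187 0.14892791 0.09806013]
(array([ 0,  0,  0,  0,  0, 15, 14,  0,  0,  1,  2,  0,  0,  2,  2,  0,  0,
        3,  1,  0,  0,  3,  2,  0,  0,  2,  3,  0,  0,  2,  1,  0,  0,  1,
        3,  0,  0,  0,  0,  0,  0,  0,  0,  0,  0]), array([-3.00000000e-01, -2.50000000e-01, -2.00000000e-01, -1.50000000e-01,
       -1.00000000e-01, -5.00000000e-02, -5.55111512e-17,  5.00000000e-02,
        1.00000000e-01,  1.50000000e-01,  2.00000000e-01,  2.50000000e-01,
        3.00000000e-01,  3.50000000e-01,  4.00000000e-01,  4.50000000e-01,
        5.00000000e-01,  5.50000000e-01,  6.00000000e-01,  6.50000000e-01,
        7.00000000e-01,  7.50000000e-01,  8.00000000e-01,  8.50000000e-01,
        9.00000000e-01,  9.50000000e-01,  1.00000000e+00,  1.05000000e+00,
        1.10000000e+00,  1.15000000e+00,  1.20000000e+00,  1.25000000e+00,
        1.30000000e+00,  1.35000000e+00,  1.40000000e+00,  1.45000000e+00,
        1.50000000e+00,  1.55000000e+00,  1.60000000e+00,  1.65000000e+00,
        1.70000000e+00,  1.75000000e+00,  1.80000000e+00,  1.85000000e+00,
        1.90000000e+00,  1.95000000e+00]))
zero 0.0006980942639641665 29 0.0424206823017852 0.05318012860706808
top corners uv px [array([ 0.00574565, -0.01342833,  0.0012302 ]), array([ 1.63688205e-02, -5.24193558e-05, -1.73704625e-03]), array([3.68386257e-05, 1.32182635e-02, 1.80022980e-03]), array([-0.01196319, -0.00119903,  0.00105729])]
```

View pics/crop3.png

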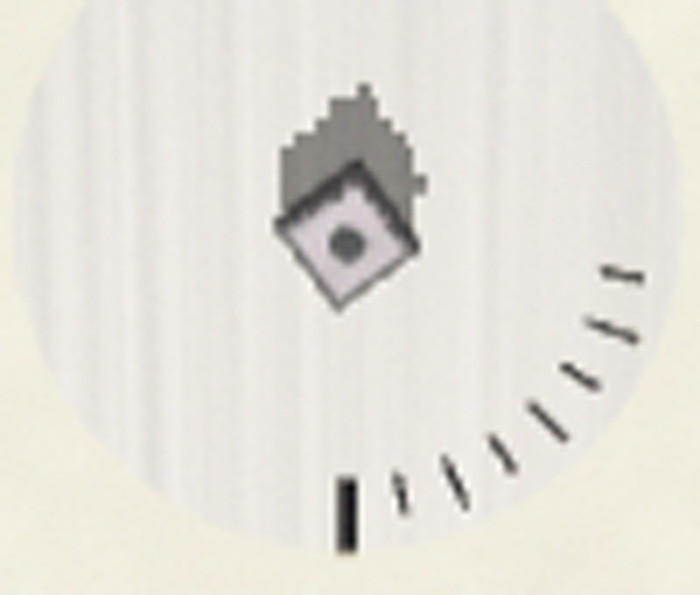

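The shaft square's corners in the full image are near (314,192), (323,204), (335,195) and (326,183), with its centre dot at (324.4,194.9). I'll cast these rays onto the tip plane.

```bash
python3 - <<'E'
from h import *
q=np.load('panel.npz');n,up,lf,foot=[q[k] for k in('n','up','lf','foot')]
c=np.load('w2.npz',allow_pickle=True)['c'].item()
px=lambda a,b:(275+a/7-.5,160+b/7-.5)
B=np.c_[up,lf,n]
t=onplane(c,*px(346,244),foot+.02*n,n);print('dot',t,(t-foot)@B)
for hh in(.015,.02):
    K=np.array([(onplane(c,*px(*p),foot+hh*n,n)-foot)@B for p in [(275,225),(338,310),(420,248),(357,162)]])[:,:2]
    E=np.roll(K,-1,0)-K;print(hh,K.mean(0),np.linalg.norm(E,axis=1),np.mod(np.arctan2(E[:,1],E[:,0]),np.pi/2))
z0=onplane(c,*px(346,515),foot,n);print((z0-foot)@B)
# second view: scene camera
cs=robot.get_calibration('scene');print('scene px of tip',proj(cs,foot+.02*n),'expected about (306.8,226)')
# grasp
s=robot.state();R=Ro.from_euler('xyz',[np.pi,0,np.pi+.547]);
print('above knob',toolmove([.486,-.1055,.16],R))
E
```

```text
dot [0.49235283 0.14879042 0.11449422] [ 0.00011855 -0.00014969  0.02      ]
0.015 [-3.23446187e-04  7.89562068e-05] [0.01627399 0.01582902 0.01629388 0.0157816 ] [0.63436798 0.65367882 0.63730297 0.65499293]
0.02 [-1.01366569e-03  7.68911064e-05] [0.01606159 0.01562242 0.01608122 0.01557563] [0.63436798 0.65367882 0.63730297 0.65499293]
[ 4.74539984e-02 -8.36131626e-05 -6.41893278e-17]
scene px of tip [305.612686   222.76024436] expected about (306.8,226)
above knob (array([-0.00299285, -0.25497397,  0.17891311]), array([-0.1659558 ,  0.59730106, -0.52958201]))
```

```bash
python3 -m inch '0 0 0 0 -.16 -.01 100;0 0 0 0 -.16 -.01 100;0 0 0 0 -.16 -.01 100;-.166 .597 -.53 -.003 -.255 .179 80;-.166 .597 -.53 -.003 -.255 .179 80;-.166 .597 -.53 -.003 -.255 .179 80;-.166 .597 -.53 -.003 -.255 .179 80;-.166 .597 -.53 -.003 -.255 .179 80;-.166 .597 -.53 -.003 -.255 .179 80;-.166 .597 -.53 -.003 -.255 .179 80;-.166 .597 -.53 -.003 -.255 .179 80;-.166 .597 -.53 -.003 -.255 .179 80;-.166 .597 -.53 -.003 -.255 .179 80'
python3 snap.py w3; python3 knob.py w3.npz; python3 -c "
from h import *
print(robot.state()['joint_positions'].round(3))
print(toolmove([.486,-.1055,.038],Ro.from_euler('xyz',[np.pi,0,np.pi+.547])))"
```

```text
time: 3.62
tcp_pos: [0.4859, -0.1067, 0.1584]
orientation: [-3.14, 0.0, -2.596]
ft_force: [0.4, 1.0, 0.5]
finger_gap: 0.0761
gripper_force: 0.0
bar 2015 z 0.05160004001754043 rect 487.8953857421875 -104.76220703125 74.80889892578125 17.76905059814453
ax [0.85647072 0.51619561] ang 0.5424030408505168 mean [ 0.48415641 -0.1071938   0.05159273]
across [-0.35038957 -0.3331872 ] mid -0.3417883828457845 along [0.3269132 0.3986996]
skirt top 2676 ((485.2873229980469, -106.32608032226562), 32.62563705444336)
all ((486.6510009765625, -105.8620834350586), 39.050315856933594) ((485.6045227050781, -106.23374938964844), 38.09111404418945)
[-3.230e-01 -1.700e-01  2.055e+00 -1.000e-03  1.255e+00 -2.440e+00]
(array([-0.00080824,  0.00077377,  0.12057033]), array([-0.00261265,  0.00058285, -0.00071047]))
```

```bash
python3 -m inch '0 0 0 .0005 0 .04 80;0 0 0 .0005 0 .08 80;0 0 0 .0005 0 .105 80;0 0 0 .0005 0 .12 80;0 0 0 .0005 0 .12 80;0 0 0 .0005 0 .12 15;0 0 0 .0005 0 .12 0;0 0 0 .0005 0 .12 0;0 0 0 .0005 0 .12 0;0 0 0 .0005 0 .12 0;0 0 0 .0005 0 .12 0;0 0 0 .0005 0 .12 0;0 0 0 .0005 0 .12 0' 40
```

```text
time: 4.75
tcp_pos: [0.4842, -0.1061, 0.0368]
orientation: [-3.141, -0.002, -2.594]
ft_force: [-0.4, 0.9, 0.3]
finger_gap: 0.0284
gripper_force: 0.0
```

```bash
python3 -m inch '0 0 0 0 0 0 0;0 0 0 0 0 0 0;0 0 0 0 0 0 0;0 0 0 0 0 0 0;0 0 0 0 0 0 0' 40
```

```text
time: 5.17
tcp_pos: [0.4841, -0.1061, 0.0366]
orientation: [-3.142, -0.003, -2.593]
ft_force: [0.4, -0.1, -0.4]
finger_gap: 0.0172
gripper_force: 40.0
```

```bash
cat > pre.py <<'E'
import sys
from h import *
h,q=float(sys.argv[1]),float(sys.argv[2])
k=np.load('panel.npz');n,up,lf,foot=[k[a] for a in('n','up','lf','foot')]
kx=np.cos(q)*up+np.sin(q)*lf
R=Ro.from_matrix(np.c_[-kx,np.cross(-n,-kx),-n])
t=foot+(h+.0368)*n-.0007*kx
print(t,R.as_euler('xyz'),*[a.round(4) for a in toolmove(t,R)],robot.state()['joint_positions'].round(2))
E
python3 -m inch '0 0 0 0 0 -.04 0;0 0 0 0 0 -.08 0;0 0 0 0 0 -.12 0;0 0 0 0 0 -.16 0;0 0 0 0 0 -.17 0;0 0 0 0 0 -.17 0'; python3 pre.py .09 .645
```

```text
time: 5.67
tcp_pos: [0.4868, -0.1066, 0.2113]
orientation: [-3.135, 0.003, -2.593]
ft_force: [0.4, 0.2, -1.5]
finger_gap: 0.0177
gripper_force: 40.0
[0.43040973 0.14858553 0.20149872] [-2.74201236  0.47722788 -2.3992306 ] [-0.0848  0.2472  0.0084] [ 0.3378 -0.5039 -0.0916] [-0.32 -0.21  2.   -0.    1.35 -2.44]
```

```bash
python3 -m inch '.338 -.504 -.092 -.085 .247 .008 0;.338 -.504 -.092 -.085 .247 .008 0;.338 -.504 -.092 -.085 .247 .008 0;.338 -.504 -.092 -.085 .247 .008 0;.338 -.504 -.092 -.085 .247 .008 0;.338 -.504 -.092 -.085 .247 .008 0;.338 -.504 -.092 -.085 .247 .008 0;.338 -.504 -.092 -.085 .247 .008 0;.338 -.504 -.092 -.085 .247 .008 0;.338 -.504 -.092 -.085 .247 .008 0'; python3 snap.py w4; python3 pre.py .03 .645
```

```text
time: 6.5
tcp_pos: [0.428, 0.1483, 0.1966]
orientation: [-2.751, 0.47, -2.404]
ft_force: [-0.3, -0.5, -0.9]
finger_gap: 0.0175
gripper_force: 40.0
[0.46489741 0.14854864 0.15240087] [-2.74201236  0.47722788 -2.3992306 ] [-0.0042 -0.0022  0.0575] [ 0.0062 -0.0081 -0.0025] [ 0.33 -0.72  2.44 -0.24  0.86 -1.78]
```

View pics/w4.png

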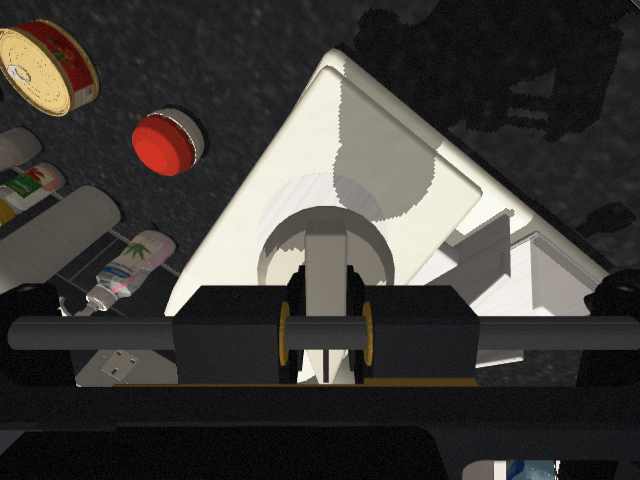

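The knob is held upright between the pads, with its pointed, dark-lined end at (325,370), which is up the slope as required. Next I approach the shaft.

```bash
python3 -m inch '.006 -.008 -.002 -.004 -.002 .03 0;.006 -.008 -.002 -.004 -.002 .057 0;.006 -.008 -.002 -.004 -.002 .057 0;.006 -.008 -.002 -.004 -.002 .057 0;.006 -.008 -.002 -.004 -.002 .057 0'; python3 pre.py .025 .645
```

```text
time: 6.97
tcp_pos: [0.4649, 0.1489, 0.1544]
orientation: [-2.742, 0.479, -2.4]
ft_force: [0.1, 0.3, -1.4]
finger_gap: 0.0177
gripper_force: 40.0
[0.46777138 0.14854556 0.14830938] [-2.74201236  0.47722788 -2.3992306 ] [0.0011 0.0004 0.0066] [-0.0007  0.0019 -0.0013] [ 0.3  -0.56  2.43 -0.27  0.69 -1.76]
```

```bash
python3 -m inch '0 0 0 .001 .0004 .006 0;0 0 0 .001 .0004 .012 0;0 0 0 .001 .0004 .016 0;0 0 0 .001 .0004 .02 0;0 0 0 .001 .0004 .02 0'; python3 pre.py 0 .645
```

```text
time: 7.38
tcp_pos: [0.4753, 0.1497, 0.1368]
orientation: [-2.741, 0.479, -2.397]
ft_force: [1.8, -1.3, -1.9]
finger_gap: 0.0177
gripper_force: 40.0
[0.48214125 0.14853019 0.12785195] [-2.74201236  0.47722788 -2.3992306 ] [ 0.0004 -0.0013  0.0112] [0.0001 0.0029 0.0014] [ 0.29 -0.5   2.43 -0.28  0.64 -1.75]
```

```bash
python3 -m inch '0 0 0 0 0 .003 0;0 0 0 0 0 .006 0;0 0 0 0 0 .009 0;0 0 0 0 0 .012 0;0 0 0 0 0 .013 0;0 0 0 0 0 .013 0'; python3 pre.py 0 .645
```

```text
time: 7.88
tcp_pos: [0.4823, 0.1501, 0.1279]
orientation: [-2.742, 0.478, -2.398]
ft_force: [-23.6, -3.6, 16.5]
finger_gap: 0.0174
gripper_force: 40.0
[0.48214125 0.14853019 0.12785195] [-2.74201236  0.47722788 -2.3992306 ] [ 0.001  -0.0011 -0.0001] [0.0009 0.0013 0.0005] [ 0.29 -0.46  2.42 -0.28  0.61 -1.74]
```

```bash
python3 -m inch '0 0 .06 0 0 -.001 0;0 0 .12 0 0 -.001 0;0 0 .18 0 0 -.001 0;0 0 .24 0 0 -.001 0;0 0 .3 0 0 -.001 0;0 0 .36 0 0 -.001 0;0 0 .42 0 0 -.001 0;0 0 .48 0 0 -.001 0;0 0 .54 0 0 -.001 0;0 0 .58 0 0 -.001 0;0 0 .6 0 0 -.001 0;0 0 .6 0 0 -.001 0'; cat > tq.py <<'E'
from h import *
k=np.load('panel.npz');s=robot.state();R=Ro.from_euler('xyz',s['orientation']).as_matrix()
kx=-R[:,0];print('knob angle',np.arctan2(kx@k['lf'],kx@k['up']),'torque about n',s['wrist_torque']@k['n'],'force n',s['ft_force']@k['n'],s['joint_positions'].round(2),
 'axis off (up,lf,h)',(s['tcp_pos']-k['foot'])@np.c_[k['up'],k['lf'],k['n']])
E
python3 tq.py
```

```text
time: 8.88
tcp_pos: [0.4822, 0.149, 0.1279]
orientation: [-3.108, 0.614, -3.085]
ft_force: [-5.8, -7.2, 6.2]
finger_gap: 0.0177
gripper_force: 40.0
knob angle 0.04699062325120777 torque about n 0.1065127928191532 force n 8.419162227997127 [ 0.28 -0.47  2.42 -0.29  0.61 -1.15] axis off (up,lf,h) [-4.93438760e-04  7.56339293e-05  3.67724832e-02]
```

```bash
python3 -m inch '0 0 .03 0 0 0 0;0 0 .06 0 0 0 0;0 0 .09 0 0 0 0;0 0 .12 0 0 0 0;0 0 .13 0 0 0 0;0 0 .13 0 0 0 0'; python3 tq.py;  python3 -m inch '0 0 .03 0 0 0 0;0 0 .05 0 0 0 0;0 0 .05 0 0 0 0;0 0 .05 0 0 0 0'; python3 tq.py
```

```text
time: 9.38
tcp_pos: [0.4822, 0.149, 0.1278]
orientation: [3.084, 0.612, 3.04]
ft_force: [-6.2, -8.0, 5.3]
finger_gap: 0.0176
gripper_force: 40.0
knob angle -0.08254629667251179 torque about n 0.21183118028663706 force n 7.861925471986159 [ 0.28 -0.47  2.42 -0.29  0.61 -1.02] axis off (up,lf,h) [-5.32298815e-04  1.87981990e-05  3.67532003e-02]
time: 9.72
tcp_pos: [0.4822, 0.1489, 0.1279]
orientation: [3.049, 0.608, 2.979]
ft_force: [-7.0, -7.6, 6.7]
finger_gap: 0.0178
gripper_force: 40.0
knob angle -0.13245457423918167 torque about n 0.13382236133224207 force n 9.504858633623229 [ 0.28 -0.47  2.42 -0.29  0.61 -0.97] axis off (up,lf,h) [-4.83912709e-04 -2.17854807e-05  3.67675822e-02]
```

```bash
python3 -m inch '0 0 .03 0 0 0 0;0 0 .05 0 0 0 0;0 0 .05 0 0 0 0;0 0 .05 0 0 0 0'; python3 tq.py;  python3 -m inch '0 0 .03 0 0 0 0;0 0 .05 0 0 0 0;0 0 .05 0 0 0 0;0 0 .05 0 0 0 0'; python3 tq.py
```

```text
time: 10.05
tcp_pos: [0.4822, 0.1488, 0.1278]
orientation: [3.017, 0.603, 2.921]
ft_force: [-7.0, -8.2, 6.3]
finger_gap: 0.0177
gripper_force: 40.1
knob angle -0.1803408706713905 torque about n 0.6017223043901485 force n 9.19144809566199 [ 0.28 -0.47  2.42 -0.29  0.61 -0.92] axis off (up,lf,h) [-0.00056651 -0.00010923  0.03675313]
time: 10.38
tcp_pos: [0.4822, 0.1489, 0.1279]
orientation: [2.984, 0.597, 2.863]
ft_force: [-6.6, -6.7, 6.6]
finger_gap: 0.018
gripper_force: 40.5
knob angle -0.22863738192259322 torque about n 0.981398434847509 force n 9.184235597519077 [ 0.28 -0.47  2.42 -0.29  0.61 -0.87] axis off (up,lf,h) [-4.93094272e-04 -9.66670791e-05  3.67847373e-02]
```

```bash
python3 -m inch '0 0 -.04 0 0 0 0;0 0 -.09 0 0 -.0003 0;0 0 -.1 0 0 -.0003 0;0 0 -.1 0 0 -.0003 0'; python3 tq.py;  python3 -m inch '0 0 0 0 0 0 25;0 0 0 0 0 0 40;0 0 0 0 0 0 60;0 0 0 0 0 0 60;0 0 0 0 0 0 60;0 0 0 0 0 0 60;0 0 0 0 0 -.02 60;0 0 0 0 0 -.05 60;0 0 0 0 0 -.09 60;0 0 0 0 0 -.12 60;0 0 0 0 0 -.16 60;0 0 0 0 0 -.16 60;0 0 0 0 0 -.16 60'; python3 snap.py w5
```

```text
time: 10.72
tcp_pos: [0.4821, 0.1489, 0.1278]
orientation: [3.049, 0.608, 2.979]
ft_force: [-2.2, -7.7, 2.7]
finger_gap: 0.0176
gripper_force: 40.0
knob angle -0.1325228891466844 torque about n 0.01882362859619648 force n 3.4122872356353504 [ 0.28 -0.47  2.42 -0.29  0.61 -0.97] axis off (up,lf,h) [-6.07390771e-04 -4.15492438e-05  3.67831003e-02]
time: 11.8
tcp_pos: [0.3899, 0.1504, 0.2624]
orientation: [3.04, 0.615, 2.975]
ft_force: [0.7, -0.5, 0.1]
finger_gap: 0.0568
gripper_force: 0.0
```

View pics/w5.png

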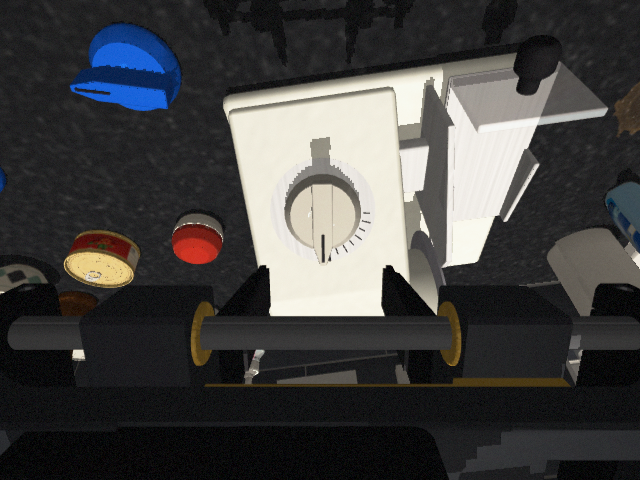

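The released knob sits on the shaft with its pointer at (323,262), up the slope near zero. I'll check seating height, angle and plate travel in numbers.

```bash
python3 - <<'E'
from h import *
k=np.load('panel.npz');B=np.c_[k['up'],k['lf'],k['n']]
z=np.load('w5.npz',allow_pickle=True);W=cloud(z['d'],z['c'].item());L=(W-k['foot'])@B
m=(np.hypot(L[...,0],L[...,1])<.05)&(L[...,2]>.046)&(L[...,2]<.06)
b=L[m];e,v=np.linalg.eigh(np.cov(b[:,:2].T));a=v[:,1]*np.sign(v[0,1])
print('bar top h',np.median(b[:,2]),np.percentile(b[:,2],[5,95]),len(b),'angle',np.arctan2(a[1],a[0]),'mean',b.mean(0))
s=(np.hypot(L[...,0],L[...,1])<.029)&(L[...,2]>.018)&(L[...,2]<.03);print('skirt top h',np.median(L[s][:,2]))
for f in('w2','w5'):
    y=np.load(f+'.npz',allow_pickle=True);Q=cloud(y['d'],y['c'].item())-k['foot']*[1,1,0]
    g=(Q[...,2]>.147)&(Q[...,2]<.17)&(Q[...,0]>-.15)&(Q[...,0]<.03)&(Q[...,1]>.085)&(Q[...,1]<.14)
    print(f,g.sum(),'plate edge y',np.percentile(Q[g][:,1],[2,50,98]) if g.sum() else '',np.percentile(Q[g][:,0],[2,98]) if g.sum() else '')
E
```

```text
bar top h 0.051661874824855056 [0.05037548 0.05290171] 1557 angle -0.12422839185882216 mean [-0.00145363  0.00021313  0.05167108]
skirt top h 0.023763395115245292
w2 158 plate edge y [0.10505022 0.10742996 0.11123225] [0.00697147 0.029846  ]
w5 185 plate edge y [0.11127222 0.11346117 0.11693757] [0.00555159 0.02905933]
```

The checks all agree:
- **Seating:** the bar top is 51.7 mm above the panel and the skirt top 23.8 mm, so the knob is fully home.
- **Gauge plate:** it moved about 6 mm to closed.
- **Stop:** the torque rise showed the shaft had reached it.

I'm handing the job in.

```bash
python3 -c "
from plant import robot
print(robot.close_job())"
```

```text
the job is handed in; nothing more can be done
None
```

The knob is pushed fully home on the shaft, turned clockwise to the stop with the gauge plate closed, and released; its pointer rests about 0.12 rad clockwise of the zero mark, roughly the fit's stated play of 0.09 rad, and the job is handed in.

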